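Level the jig plate and hold the spirit level down

ROBOT

A 7-joint arm with a two-finger parallel gripper is mounted at the origin on the work surface. World frame = base frame: x ahead of the robot, y to its left, z up, the work surface at z = 0. Lengths are in m, angles in rad, forces in N, time in s.
With the tool pointing down it reaches from about 0.4 to 0.85 m from the base axis. Payload 4.5 kg.
Tool frame: the origin (TCP) lies on the centre line of the jaws, within the pads' length; the fingertips stand 11 mm ahead of it and the grasp point (between the pads) lies 8 mm behind it; z points along the fingers, y is the line along which they close (so a half turn about z gives the same grasp; the last joint's range is limited). The gripper opens to 88 mm and grips with 3 to 60 N. Pads are 18 mm wide; open, the fingers measure 123 mm over their backs; the gripper's body (75 mm by 187 mm) begins 45 mm behind the grasp point.
Start: joints at [1.377, 0.689, -0.195, 1.565, 0.157, 0.902, -0.215], TCP at [0.141, -0.609, 0.226] pointing down, gripper open.
Joint ranges: [-3.01, 3.01], [-0.46, 2.08], [-1.47, 1.51], [0.13, 2.56], [-1, 4.14], [0.04, 2.09], [-2.66, 2.66]. Speed limits (rad/s): [2.57, 2.57, 3.14, 3.14, 3.14, 3.14, 3.14].

INTERFACE

Orientations are given as a unit quaternion [x, y, z, w].
In Python, from plant import * gives the robot as it stands. The module is installed in compiled form; this text tells all that it offers.
- The arm moves only by the tool send_rows, never from a script. Its argument "motion" is a list of rows, each an object of numbers: "x", "y", "z": the shift along the tool's x, y, z in cm; "rx", "ry", "rz": the turn, a rotation vector about the tool's x, y, z in rad; "jaw": the finger opening in cm, from 0 to 8.81. In form: [{"x": .., "y": .., "z": .., "rx": .., "ry": .., "rz": .., "jaw": ..}, ...]. A call has exactly 5 rows; each row shifts and turns the commanded pose from where the row before left it, along the tool's axes as they then stand; what a row does not reach is not made up. A row lasts 1/10 s, in which the tool goes at most 50 mm and 8.59 degrees, less where a joint would pass 70% of its speed; a pose out of reach is approached as far as the arm can. A call is refused whole if a number of a shift passes 5 or a number of a turn 0.15, either way. A call with a gripper value outside its range is refused whole. The fingers move at their own pace and stop on an object; "grip_force" is the grip in N (left out, the last holds). Time passes only in rows, so rows that do not move let the fingers close, or fill a call up. It gives the time, the measured TCP pose, the force, the opening and the grip force at its end, in the units of the state.
- get_state(): the state, without advancing time (a new reading comes with each control period).
- snapshot(name): name is "scene" or "side" or "wrist"; returns a dict with "img" (420x560x3 uint8, red, green, blue), "vertical_fov" (degrees; the focal length in pixels is half the picture's height over the tangent of half this angle, whatever the lens; pixels are square), "cx", "cy" (the principal point, pixels), "extrinsics" (4x4, takes a point from camera to world coordinates). Camera axes: x right, y up, looking along -z (the intrinsics and any distortion apply to the point x, -y, -z); pixel columns grow to the right and rows downward; lengths in m; the calibration is good to about 2 mm. A picture is of the moment at which its call begins. There is no depth.
- finish_job(): hands the job in; it is judged then, once.
The state is a dict: "clock": time; "q": joint angles; "qd": joint speeds; "joint_torque": joint torques, N m; "tool_pos": TCP position; "eef_rot": TCP orientation; "contact_force": force on the tool from outside, world axes, zero at the start; "moment": the same for the moment, N m; "opening": opening from 0.0 (shut) to 1.0 (fully open); "finger_force": force on a finger pad.
Only numpy, scipy, OpenCV 4.12 (cv2) and the standard library are available. Lean on these libraries where they do the work, as an engineer would, in place of code of your own. Each camera call takes 0.05 s, during which the arm holds its last target. There are 200 camera calls.

TASK

The pinned jig plate on the bench is out of level. Set the spirit level lengthwise on the middle of the plate, between the two rows of pins, and let go of it, then turn the T-handle of the levelling foot until the bubble sits centred between the vial's two lines. Then press lightly (about 10 N) down on top of the level with the fingers and finish while still holding it pressed, with the handle let go, the bubble still centred and everything else on the bench left alone.

Things in the scene. Friction and masses are not known exactly. Their poses are not given: they have to be found in the camera images.
- jig: The levelling jig, fixed on the bench (it is placed and turned differently each time): an aluminium base 380 x 110 mm carrying the hinged jig plate. Origin on the bench, z up; its x axis runs along the jig from the pivot end towards the levelling foot.
- plate: The jig plate: bare aluminium, 270 mm long (x), 180 mm wide (y), 6 mm thick, with a row of upright steel pins (34 mm tall) near each long edge, 78 mm either side of the middle line. Hinged to the jig about a level cross axis at one end (the pivot), where this body's origin lies, 66 mm above the bench; x points to the levelling foot. It starts with the foot end low.
- plate_mid (a point): Middle of the bare strip of the plate, on the plate's top surface (about 75 mm above the bench), 110 mm from the pivot. x along the plate towards the levelling foot, y across, z out of the plate. The spirit level's middle belongs here.
- foot_grip (a point): Centre of the levelling foot's black T-handle, on its vertical turning axis, 125 mm above the bench: a bar 56 mm long (point x), 14 mm wide (y), 22 mm high. Stiff to turn (0.2 N m), stays put, does not rise. Clockwise from above raises the plate's foot end, 14.5 mrad per rad; it starts 0.7 to 1.6 rad below level, with 1.4 rad of travel past level. On the plate's middle line, 195 mm from plate_mid.
- level: The loose spirit level (about 0.2 kg): origin at the centre of its underside, x along its length, z up. It starts lying base down on the bench.
- level_mid (a point): Centre of the spirit level, half-way up: an aluminium bar 160 mm long (x), 24 mm wide (y), 36 mm high (z), black end caps, with a yellow-green vial let into the middle of its top. Its top is flat, 18 mm above this point, and may be pressed anywhere, the middle included.
- level_vial (a point): Middle of the vial (half-way between its two black lines, which are 18 mm apart), 2.5 mm below the level's top; axes as the level's.
- level_bubble (a point): Centre of the pale bubble, 12 mm long, which moves along the level's x axis (up to 14 mm either side of level_vial) towards the higher end: 0.55 mm per mrad of tilt, so about 8 mm per radian turned on the T-handle. It takes about 1 s to settle.
- tumbler: Bystander to leave alone: pale green lidded drinking tumbler, 90 mm across, 200 mm tall.
- drill: Bystander to leave alone: cordless drill standing on its battery, about 200 mm tall.
- tape: Bystander to leave alone: tape measure, 70 x 40 x 66 mm.
- jar: Bystander to leave alone: closed jar, 64 mm across, 85 mm tall.
- rivet_tin: Bystander to leave alone: flat metal tin, 100 x 70 x 35 mm.
- screwdriver: Bystander to leave alone: screwdriver lying on the bench.
- mallet: Bystander to leave alone: hammer lying on the bench.
There are look-alikes about, which are no part of the job. Of the things shaped like the level, the aluminium one is meant.

How it is judged:
On the way, in this order (a step that is already met when the one before it is completed fails the run):
1. the spirit level lies lengthwise on the middle of the plate, let go (x of level_mid in the frame of plate_mid between -0.04 and 0.04 m and y of level_mid in the frame of plate_mid between -0.02 and 0.02 m and z of level_mid in the frame of plate_mid between 0.014 and 0.023 m and angle between the x axis of level_mid and the x axis of plate_mid, either way round below 0.2 rad and angle between level_mid's own z axis and vertical below 0.06 rad and contact force between the fingers and level below 0.1 N and linear speed of level below 0.03 m/s), for 0.5 s.
2. the plate has been turned level: the bubble stays between the lines, with the level untouched (x of level_mid in the frame of plate_mid between -0.04 and 0.04 m and y of level_mid in the frame of plate_mid between -0.02 and 0.02 m and z of level_mid in the frame of plate_mid between 0.014 and 0.023 m and angle between the x axis of level_mid and the x axis of plate_mid, either way round below 0.2 rad and angle between level_mid's own z axis and vertical below 0.06 rad and contact force between the fingers and level below 0.1 N and x of level_bubble in the frame of level_vial between -0.003 and 0.003 m), for 0.5 s.
At the end, for the whole second after the job is handed in: Fingers press the level with 3 to 25 N, off the jig; level on the plate, middle within 40 mm along and 20 mm across of the plate's middle, within 0.2 rad of lengthwise either way round; bubble within 3 mm of the vial's middle, plate within 8 mrad of level, all still (x of level_mid in the frame of plate_mid between -0.04 and 0.04 m and y of level_mid in the frame of plate_mid between -0.02 and 0.02 m and z of level_mid in the frame of plate_mid between 0.014 and 0.023 m and angle between the x axis of level_mid and the x axis of plate_mid, either way round below 0.2 rad and angle between level_mid's own z axis and vertical below 0.06 rad and x of level_bubble in the frame of level_vial between -0.003 and 0.003 m and contact force between the fingers and level between 3 and 25 N and contact force between level and plate above 3 N and angle between plate_mid's own z axis and vertical below 0.008 rad and contact force between the fingers and jig below 0.1 N and linear speed of level below 0.02 m/s); the arm keeps its last pose, push and grip.
It fails at once if a bystander on the bench is pushed away or knocked over (distance of any of tumbler, drill, tape, jar, rivet_tin, screwdriver, mallet from where it was at the start of the episode above 0.03 m or angle between any of tumbler, drill, jar, tape's own z axis and vertical above 0.5 rad).
It also fails if it takes over 72 s, if anything falls off the work surface, if the arm or the gripper's body presses on something with over 40 N, if the wrist force passes 120 N, or if a joint passes its speed limit or range.

## Working session

There is one attempt and no reset: what is moved stays moved. The work goes in short steps, Python scripts to look and compute and a tool call to move; the robot and the scene stay as the last step left them, time stands still between calls to the robot, and variables do not carry over. Pictures are saved under pics/ and viewed, at most 10 in all, crops included, and the job is handed in when it is done.

Besides the shell and the picture viewer there is one more tool, called after ">>>" in YAML: its name, and indented under it one key for each argument. send_rows: Moves the arm, as the interface text tells. Its arguments: {"type":"object","properties":{"motion":{"type":"array"},"grip_force":{"type":"number"}},"required":["motion"]}

```bash
mkdir -p pics
python3 - <<'E'
from plant import *
import cv2,numpy as np
s=get_state(); print({k:np.round(v,3).tolist() for k,v in s.items()})
for n in("scene","side"):
    d=snapshot(n); cv2.imwrite(f"pics/{n}0.png",cv2.resize(d["img"][:,:,::-1],(800,600),interpolation=cv2.INTER_CUBIC))
    print(n,[k for k in d],d["vertical_fov"],d["cx"],d["cy"],np.round(d["extrinsics"],3).tolist(),{k:d[k] for k in d if k not in("img","extrinsics")})
E
```

```text
{'clock': 0.0, 'q': [1.377, 0.69, -0.195, 1.566, 0.157, 0.902, -0.215], 'qd': [-0.001, -0.0, 0.0, -0.001, 0.001, 0.0, -0.001], 'joint_torque': [0.0, -52.757, -1.268, -15.343, -0.053, 0.006, 0.0], 'tool_pos': [0.141, -0.608, 0.226], 'eef_rot': [0.994, 0.114, -0.0, -0.001], 'contact_force': [0.089, -0.342, -0.575], 'moment': [0.06, -0.032, -0.009], 'finger_force': 0.0, 'opening': 1.003}
scene ['img', 'vertical_fov', 'cx', 'cy', 'extrinsics'] 42.44441354062411 276.6289451753187 216.34968707185473 [[-0.384, -0.612, 0.691, 1.652], [0.923, -0.268, 0.275, 0.418], [0.017, 0.744, 0.668, 1.223], [0.0, 0.0, 0.0, 1.0]] {'vertical_fov': 42.44441354062411, 'cx': 276.6289451753187, 'cy': 216.34968707185473}
side ['img', 'vertical_fov', 'cx', 'cy', 'extrinsics'] 43.897994717575884 287.10237167252603 204.1902707713927 [[-0.917, 0.314, -0.247, 0.141], [-0.4, -0.693, 0.6, 0.881], [0.017, 0.649, 0.761, 1.269], [0.0, 0.0, 0.0, 1.0]] {'vertical_fov': 43.897994717575884, 'cx': 287.10237167252603, 'cy': 204.1902707713927}
```

View pics/scene0.png

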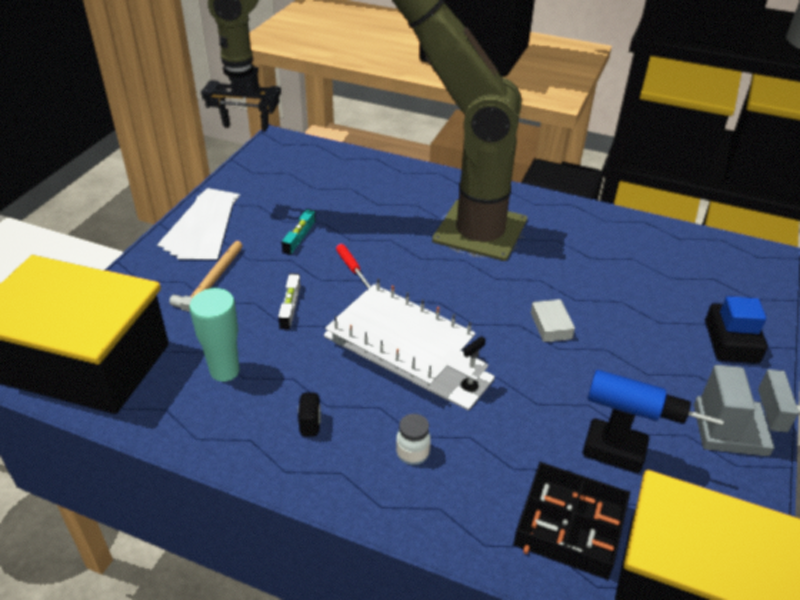

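View pics/side0.png

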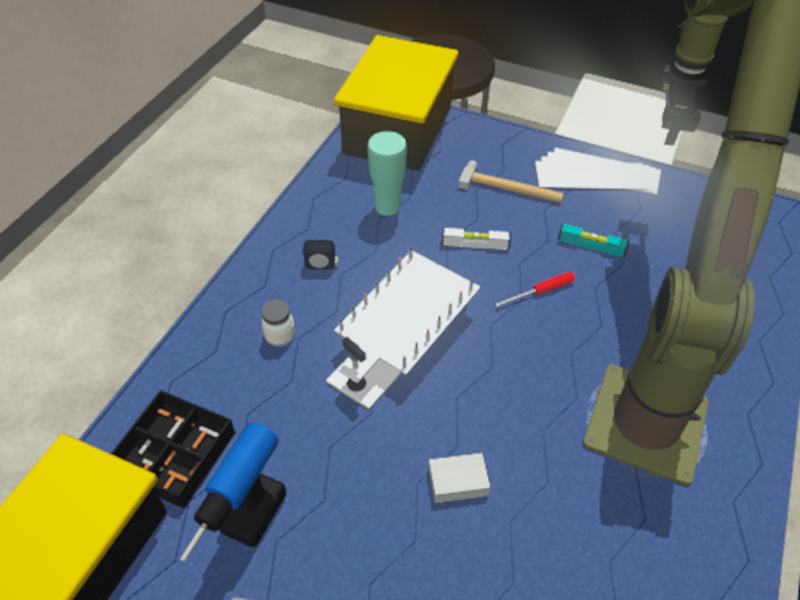

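The aluminium level is the white bar at scene (289,302) / side (476,240). The teal one is the look-alike. The jig is mid-bench, with its T-handle at scene (474,347) / side (354,348). I'll enlarge both views.

```bash
cat > h.py <<'E'
from plant import *
import cv2,numpy as np
from scipy.spatial.transform import Rotation as R
def cam(n):
    d=snapshot(n); f=210/np.tan(np.radians(d["vertical_fov"])/2); return d,f
def ray(c,u,v):
    d,f=c; E=np.array(d["extrinsics"]); r=E[:3,:3]@np.array([(u-d["cx"])/f,-(v-d["cy"])/f,-1]); return E[:3,3],r/np.linalg.norm(r)
def onz(c,u,v,z):
    o,r=ray(c,u,v); return o+r*(z-o[2])/r[2]
def proj(c,P):
    d,f=c; E=np.array(d["extrinsics"]); p=(np.atleast_2d(P)-E[:3,3])@E[:3,:3]; return np.c_[d["cx"]-f*p[:,0]/p[:,2],d["cy"]+f*p[:,1]/p[:,2]]
def tri(rs):
    A=sum(np.eye(3)-np.outer(r,r) for o,r in rs); b=sum((np.eye(3)-np.outer(r,r))@o for o,r in rs); return np.linalg.solve(A,b)
def crop(c,x,y,w,h,s,fn):
    im=c[0]["img"][y:y+h,x:x+w,::-1]; cv2.imwrite(fn,cv2.resize(im,(int(w*s),int(h*s)),interpolation=cv2.INTER_CUBIC))
E
python3 - <<'E'
from h import *
crop(cam("scene"),190,180,160,115,5,"pics/s1.png"); crop(cam("side"),220,150,145,145,4,"pics/d1.png")
E
```

```text
(no output)
```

View pics/s1.png

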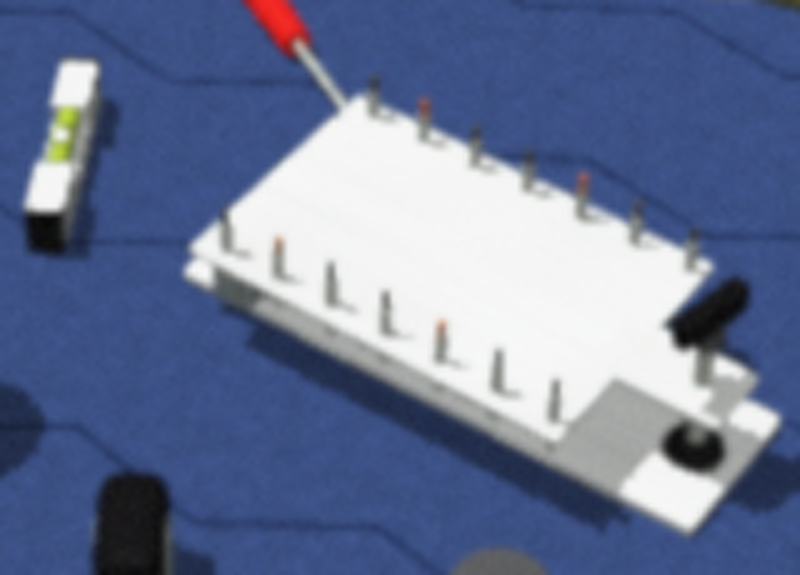

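View pics/d1.png

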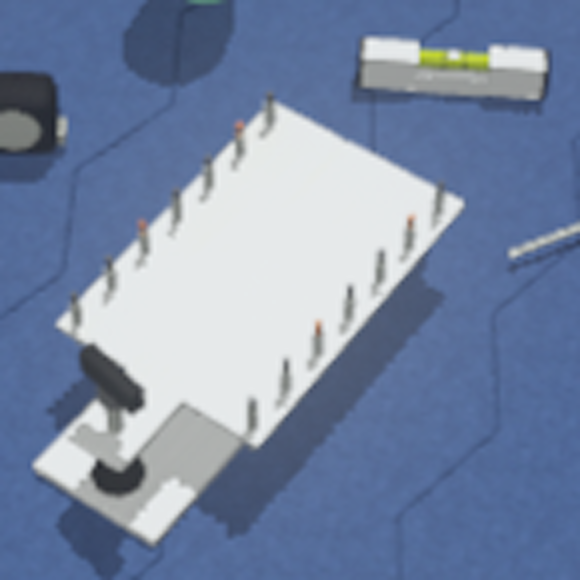

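The scene crop shows the level's top running from (81,61) to (46,213), with the vial at (62,134). The plate corners are at (360,95), (190,250), (555,440) and (712,265), and the handle centre is at (710,313). In the side crop the vial is at (454,60), the plate corners are at (464,203), (272,100), (57,325) and (257,446), and the handle is at (112,378).

Run:
```python
from h import *
a=cam("scene"); b=cam("side")
A=lambda u,v:(190+(u+.5)/5-.5,180+(v+.5)/5-.5); B=lambda u,v:(220+(u+.5)/4-.5,150+(v+.5)/4-.5)
pts=dict(pivR=((360,95),(464,203)),pivL=((190,250),(272,100)),footL=((555,440),(57,325)),footR=((712,265),(257,446)),handle=((710,313),(112,378)),h1=((680,333),(92,358)),h2=((741,292),(134,400)),vial=((62,134),(454,60)),pinL0=((225,212),(270,95)),pinL6=((556,382),(73,295)),pinR0=((373,78),(441,187)),pinR6=((692,232),(252,402)))
for k,(p,q) in pts.items():
    rs=[ray(a,*A(*p)),ray(b,*B(*q))]; P=tri(rs); e=max(np.linalg.norm(np.cross(P-o,r)) for o,r in rs); print(k,P.round(4),round(e,4))
print("level top z=.036 scene ends",[onz(a,*A(*p),.036)[:2].round(4) for p in((63,60),(100,61),(27,212),(66,214))])
print("side",[onz(b,*B(*p),.036)[:2].round(4) for p in((365,38),(546,48),(362,62),(546,73))])
```

```text
pivR [ 0.4017 -0.1353  0.0731] 0.0009
pivL [ 0.5781 -0.1734  0.0719] 0.0021
footL [0.6325 0.0901 0.0654] 0.0006
footR [0.4573 0.128  0.0668] 0.0005
handle [0.5543 0.1534 0.1233] 0.0009
h1 [0.5749 0.1424 0.1213] 0.0007
h2 [0.5322 0.1649 0.1251] 0.0009
vial [ 0.4734 -0.3211  0.0291] 0.0011
pinL0 [ 0.57   -0.1512  0.1038] 0.0008
pinL6 [0.6204 0.0844 0.1   ] 0.0007
pinR0 [ 0.4162 -0.1189  0.1031] 0.0002
pinR6 [0.4668 0.1156 0.0981] 0.0003
level top z=.036 scene ends [array([ 0.4102, -0.3547]), array([ 0.4009, -0.3309]), array([ 0.5563, -0.3019]), array([ 0.5479, -0.278 ])]
side [array([ 0.5488, -0.3063]), array([ 0.4062, -0.3584]), array([ 0.5405, -0.2789]), array([ 0.3967, -0.3305])]
```

Run:
```python
from h import *
a=cam("scene"); b=cam("side")
print("tumbler top",tri([ray(a,213*.7,297*.7),ray(b,387*.7,141*.7)]).round(3), "base",onz(a,223*.7,372*.7,0).round(3),onz(b,387*.7,207*.7,0).round(3))
print("scr",onz(a,345*.7,250*.7,.02).round(3),onz(b,500*.7,304*.7,.01).round(3),"hammer",onz(a,180*.7,300*.7,.02).round(3))
```

```text
tumbler top [ 0.714 -0.346  0.206] base [ 0.725 -0.348  0.   ] [ 0.716 -0.348  0.   ]
scr [ 0.252 -0.28   0.02 ] [ 0.356 -0.16   0.01 ] hammer [ 0.582 -0.551  0.02 ]
```

>>> send_rows:
  motion:
    - {"x": 4.5,"y": -2.4,"z": 0,"rz": 0}
    - {"x": 4.5,"y": -2.4,"z": 0}
    - {"x": 4.5,"y": -2.4}
    - {"x": 4.5,"y": -2.4}
    - {"x": 4.5,"y": -2.4,"jaw": 6}

```text
schema error: expected keys x, y, z, rx, ry, rz, jaw
```

>>> send_rows:
  motion:
    - {"x": 3.91,"y": -2.07,"z": 0,"rx": 0,"ry": 0,"rz": 0,"jaw": 7}
    - {"x": 3.91,"y": -2.07,"z": 0,"rx": 0,"ry": 0,"rz": 0,"jaw": 7}
    - {"x": 3.91,"y": -2.07,"z": 0,"rx": 0,"ry": 0,"rz": 0,"jaw": 7}
    - {"x": 3.91,"y": -2.07,"z": 0,"rx": 0,"ry": 0,"rz": 0,"jaw": 7}
    - {"x": 3.91,"y": -2.07,"z": 0,"rx": 0,"ry": 0,"rz": 0,"jaw": 7}

```text
clock: 0.9
tool_pos: [0.3094, -0.4627, 0.2266]
eef_rot: [0.994, 0.114, 0.0, 0.0]
contact_force: [0.2, 0.1, 0.0]
opening: 0.792
finger_force: 0.0
```

>>> send_rows:
  motion:
    - {"x": 3.91,"y": -2.07,"z": 0,"rx": 0,"ry": 0,"rz": 0,"jaw": 7}
    - {"x": 3.91,"y": -2.07,"z": 0,"rx": 0,"ry": 0,"rz": 0,"jaw": 7}
    - {"x": 3.91,"y": -2.07,"z": 0,"rx": 0,"ry": 0,"rz": 0,"jaw": 7}
    - {"x": 3.91,"y": -2.07,"z": 0,"rx": 0,"ry": 0,"rz": 0,"jaw": 7}
    - {"x": 3.91,"y": -2.07,"z": 0,"rx": 0,"ry": 0,"rz": 0,"jaw": 7}

```text
clock: 1.4
tool_pos: [0.4766, -0.3176, 0.2266]
eef_rot: [0.994, 0.114, 0.0, 0.0]
contact_force: [-0.3, -0.8, 0.4]
opening: 0.794
finger_force: 0.0
```

>>> send_rows:
  motion:
    - {"x": 0,"y": 0,"z": 2,"rx": 0,"ry": 0,"rz": -0.12,"jaw": 7}
    - {"x": 0,"y": 0,"z": 2,"rx": 0,"ry": 0,"rz": 0,"jaw": 7}
    - {"x": 0,"y": 0,"z": 2,"rx": 0,"ry": 0,"rz": 0,"jaw": 7}
    - {"x": 0,"y": 0,"z": 1,"rx": 0,"ry": 0,"rz": 0,"jaw": 7}
    - {"x": 0,"y": 0,"z": 0,"rx": 0,"ry": 0,"rz": 0,"jaw": 7}

```text
clock: 1.9
tool_pos: [0.4745, -0.3185, 0.1553]
eef_rot: [0.985, 0.173, -0.001, -0.001]
contact_force: [-0.7, -0.3, 1.2]
opening: 0.795
finger_force: 0.0
```

```bash
cat >> h.py <<'E'
def pose():
    s=get_state(); M=R.from_quat(s["eef_rot"]); x=M.apply([1,0,0]); print("t",round(s["clock"],2),"p",np.round(s["tool_pos"],4),"yaw",round(float(np.arctan2(x[1],x[0])),4),"z",M.apply([0,0,1]).round(3),"F",np.round(s["contact_force"],1),"op",round(s["opening"]*8.8,2),"ff",round(s["finger_force"],1),"q7",round(s["q"][6],2)); return s,M
E
python3 - <<'E'
from h import *
pose(); c=cam("wrist"); crop(c,0,0,560,420,1.4,"pics/w1.png")
print(proj(c,[[.475,-.318,.036],[.55,-.291,.036]]).round(1))
E
```

```text
t 1.9 p [ 0.4745 -0.3185  0.1553] yaw 0.3479 z [-0.002  0.001 -1.   ] F [-0.7 -0.3  1.2] op 7.0 ff 0.0 q7 -0.88
[[282.4 197.3]
 [282.6 105.1]]
```

View pics/w1.png

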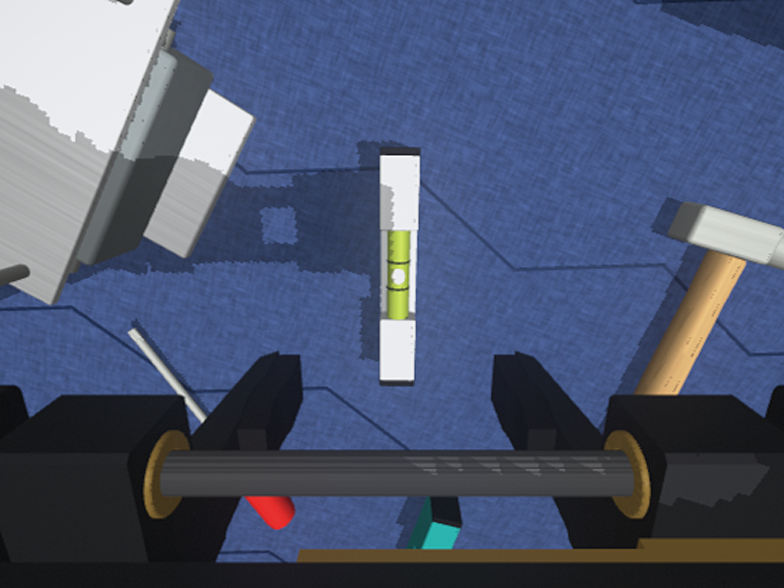

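The level is aligned with the tool: its vial is at (398,275) in this picture, within 2 mm of the prediction. I'll descend and grasp.

>>> send_rows:
  motion:
    - {"x": 0,"y": 0,"z": 4,"rx": 0,"ry": 0,"rz": 0,"jaw": 6}
    - {"x": 0,"y": 0,"z": 4,"rx": 0,"ry": 0,"rz": 0,"jaw": 6}
    - {"x": 0,"y": 0,"z": 3,"rx": 0,"ry": 0,"rz": 0,"jaw": 6}
    - {"x": 0,"y": 0,"z": 1.5,"rx": 0,"ry": 0,"rz": 0,"jaw": 6}
    - {"x": 0,"y": 0,"z": 0.7,"rx": 0,"ry": 0,"rz": 0,"jaw": 6}

```text
clock: 2.45
tool_pos: [0.4755, -0.3191, 0.024]
eef_rot: [0.985, 0.173, -0.0, 0.0]
contact_force: [-1.0, -0.0, -1.0]
opening: 0.682
finger_force: 0.0
```

>>> send_rows:
  grip_force: 25
  motion:
    - {"x": 0,"y": 0,"z": 0,"rx": 0,"ry": 0,"rz": 0,"jaw": 3.5}
    - {"x": 0,"y": 0,"z": 0,"rx": 0,"ry": 0,"rz": 0,"jaw": 1.5}
    - {"x": 0,"y": 0,"z": 0,"rx": 0,"ry": 0,"rz": 0,"jaw": 1.5}
    - {"x": 0,"y": 0,"z": 0,"rx": 0,"ry": 0,"rz": 0,"jaw": 1.5}
    - {"x": 0,"y": 0,"z": 0,"rx": 0,"ry": 0,"rz": 0,"jaw": 1.5}

```text
clock: 2.95
tool_pos: [0.4757, -0.3192, 0.0251]
eef_rot: [0.985, 0.173, 0.0, 0.0]
contact_force: [-0.2, 0.3, -0.9]
opening: 0.251
finger_force: 0.0
```

```bash
python3 -c "
from h import *
pose()"
```

```text
t 2.95 p [ 0.4757 -0.3192  0.0251] yaw 0.3477 z [ 0.001 -0.001 -1.   ] F [-0.2  0.3 -0.9] op 2.2 ff 0.0 q7 -0.93
```

>>> send_rows:
  motion:
    - {"x": 0,"y": 0,"z": 0,"rx": 0,"ry": 0,"rz": 0,"jaw": 1}
    - {"x": 0,"y": 0,"z": 0,"rx": 0,"ry": 0,"rz": 0,"jaw": 1}
    - {"x": 0,"y": 0,"z": 0,"rx": 0,"ry": 0,"rz": 0,"jaw": 1}
    - {"x": 0,"y": 0,"z": 0,"rx": 0,"ry": 0,"rz": 0,"jaw": 1}
    - {"x": 0,"y": 0,"z": 0,"rx": 0,"ry": 0,"rz": 0,"jaw": 1}

```text
clock: 3.45
tool_pos: [0.4753, -0.3189, 0.0244]
eef_rot: [0.985, 0.173, -0.0, -0.0]
contact_force: [-0.1, 0.1, 0.7]
opening: 0.112
finger_force: 0.0
```

```bash
python3 -c "
from h import *
pose();c=cam('wrist'); crop(c,0,0,560,420,1.2,'pics/w2.png')"
```

```text
t 3.45 p [ 0.4753 -0.3189  0.0244] yaw 0.3478 z [-0.  0. -1.] F [-0.1  0.1  0.7] op 0.98 ff 0.0 q7 -0.93
```

View pics/w2.png

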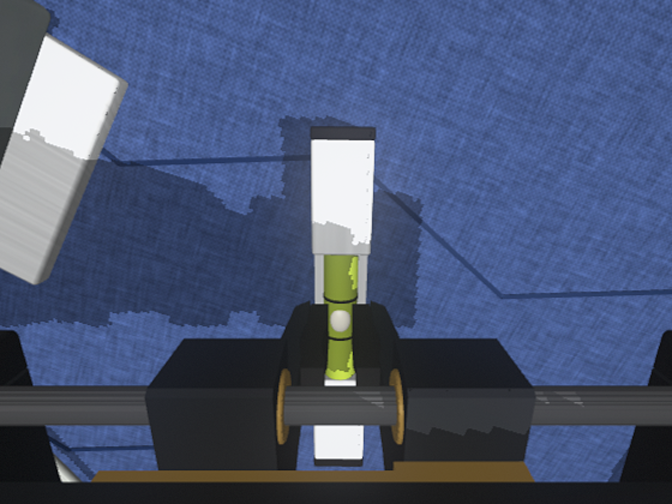

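The readout says the opening is 0.98 cm with no force, yet the level is 2.4 cm wide, so something doesn't fit. I'll check with the outside cameras.

Run:
```python
from h import *
s,M=pose(); ims=[]
for n in("scene","side"):
    c=cam(n); im=c[0]["img"][:,:,::-1].copy(); u,v=proj(c,[s["tool_pos"]])[0]; x,y=int(u)-33,int(v)-50
    ims.append(cv2.resize(im[y:y+80,x:x+66],(396,480),interpolation=cv2.INTER_CUBIC)); print(u-x,v-y)
cv2.imwrite("pics/chk.png",np.hstack(ims))
c=cam("wrist"); print((proj(c,s["tool_pos"]+M.apply([[0,.005,.011],[0,-.005,.011],[0,.012,.011],[0,-.012,.011],[0,0.012,0],[0,-.012,0]]))*1.2).round())
```

```text
t 3.5 p [ 0.4753 -0.3189  0.0244] yaw 0.3479 z [-0. -0. -1.] F [-0.1  0.1  0.3] op 1.01 ff 0.0 q7 -0.93
33.60342373155487 50.24729127150488
33.40399575957923 50.59674539701993
[[349. 299.]
 [328. 299.]
 [363. 299.]
 [314. 299.]
 [364. 309.]
 [312. 309.]]
```

View pics/chk.png

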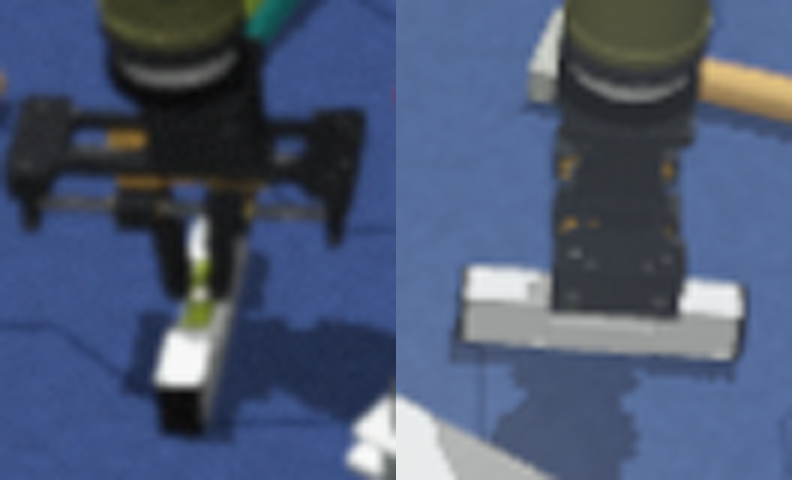

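The fingers straddle the level on both sides, tips about halfway down it, so the opening readout may not be real. I'll lift it and look.

>>> send_rows:
  grip_force: 30
  motion:
    - {"x": 0,"y": 0,"z": 0,"rx": 0,"ry": 0,"rz": 0,"jaw": 0.5}
    - {"x": 0,"y": 0,"z": -0.5,"rx": 0,"ry": 0,"rz": 0,"jaw": 0.5}
    - {"x": 0,"y": 0,"z": -1,"rx": 0,"ry": 0,"rz": 0,"jaw": 0.5}
    - {"x": 0,"y": 0,"z": -1.5,"rx": 0,"ry": 0,"rz": 0,"jaw": 0.5}
    - {"x": 0,"y": 0,"z": 0,"rx": 0,"ry": 0,"rz": 0,"jaw": 0.5}

```text
clock: 4.15
tool_pos: [0.4768, -0.3199, 0.057]
eef_rot: [0.985, 0.173, 0.002, 0.001]
contact_force: [0.4, 0.6, -0.1]
opening: 0.058
finger_force: 0.0
```

Run:
```python
from h import *
s,M=pose(); ims=[]
for n in("scene","side"):
    c=cam(n); im=c[0]["img"][:,:,::-1].copy(); u,v=proj(c,[[.475,-.319,.024]])[0]; x,y=int(u)-33,int(v)-50
    ims.append(cv2.resize(im[y:y+80,x:x+66],(330,400),interpolation=cv2.INTER_CUBIC))
cv2.imwrite("pics/chk2.png",np.hstack(ims))
```

```text
t 4.15 p [ 0.4768 -0.3199  0.057 ] yaw 0.3476 z [ 0.004 -0.002 -1.   ] F [ 0.4  0.6 -0.1] op 0.51 ff 0.0 q7 -0.92
```

View pics/chk2.png

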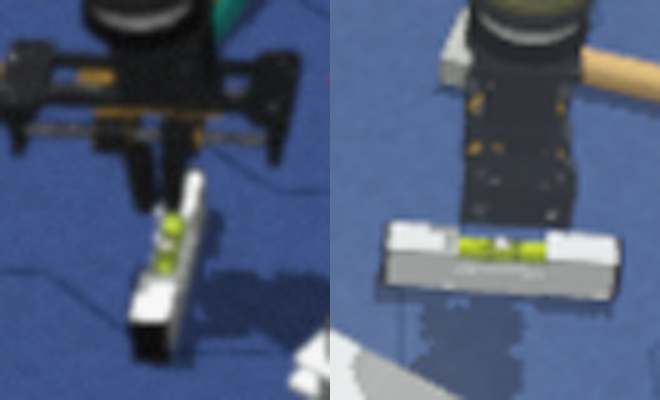

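The level stayed put. I need to know where the fingertips really are compared with the reported pose.

Run:
```python
from h import *
s,M=pose(); cs=[cam("scene"),cam("side")]; O=[]
for c in cs:
    u,v=proj(c,[[.475,-.319,.024]])[0]; o=np.array([int(u)-33,int(v)-50]); O.append(o)
    print("TCP, tip mid, tip L, tip R, level top mid, level top +/-x ends (5x crop px)\n",((proj(c,np.vstack([s["tool_pos"],s["tool_pos"]+M.apply([[0,0,.011],[0,.009,.011],[0,-.009,.011]]),[[.475,-.318,.036]],[[.550,-.291,.036]],[[.400,-.345,.036]]]))-o+.5)*5).round())
# measured tip mid: scene (158,207), side (516-330,225)
m=[(158,207),(186,225)]
print("tip tri",tri([ray(c,*(np.array(p)/5-.5+o)) for c,p,o in zip(cs,m,O)]).round(4))
```

```text
t 4.25 p [ 0.4758 -0.3193  0.0554] yaw 0.3476 z [ 0.002 -0.001 -1.   ] F [ 0.3 -0.4  1.1] op 0.52 ff 0.0 q7 -0.92
TCP, tip mid, tip L, tip R, level top mid, level top +/-x ends (5x crop px)
 [[166. 219.]
 [167. 231.]
 [154. 231.]
 [181. 232.]
 [171. 241.]
 [152. 321.]
 [188. 166.]]
TCP, tip mid, tip L, tip R, level top mid, level top +/-x ends (5x crop px)
 [[173. 222.]
 [171. 234.]
 [172. 224.]
 [171. 243.]
 [171. 244.]
 [ 52. 237.]
 [290. 251.]]
tip tri [ 0.4675 -0.3278  0.0527]
```

Both views suggest the tips sit higher than nominal. A direct check is to touch the level's top gently with the closed fingers and read the contact height.

>>> send_rows:
  motion:
    - {"x": 0,"y": 0,"z": 0.2,"rx": 0,"ry": 0,"rz": 0,"jaw": 0.5}
    - {"x": 0,"y": 0,"z": 0.2,"rx": 0,"ry": 0,"rz": 0,"jaw": 0.5}
    - {"x": 0,"y": 0,"z": 0.2,"rx": 0,"ry": 0,"rz": 0,"jaw": 0.5}
    - {"x": 0,"y": 0,"z": 0.2,"rx": 0,"ry": 0,"rz": 0,"jaw": 0.5}
    - {"x": 0,"y": 0,"z": 0.1,"rx": 0,"ry": 0,"rz": 0,"jaw": 0.5}

```text
clock: 4.85
tool_pos: [0.4752, -0.3188, 0.045]
eef_rot: [0.985, 0.173, -0.0, -0.0]
contact_force: [0.1, -0.2, 0.4]
opening: 0.059
finger_force: 0.0
```

>>> send_rows:
  motion:
    - {"x": 0,"y": 0,"z": 0.1,"rx": 0,"ry": 0,"rz": 0,"jaw": 0.5}
    - {"x": 0,"y": 0,"z": 0.1,"rx": 0,"ry": 0,"rz": 0,"jaw": 0.5}
    - {"x": 0,"y": 0,"z": 0.1,"rx": 0,"ry": 0,"rz": 0,"jaw": 0.5}
    - {"x": 0,"y": 0,"z": 0,"rx": 0,"ry": 0,"rz": 0,"jaw": 0.5}
    - {"x": 0,"y": 0,"z": 0,"rx": 0,"ry": 0,"rz": 0,"jaw": 0.5}

```text
clock: 5.35
tool_pos: [0.4754, -0.3189, 0.0425]
eef_rot: [0.985, 0.173, 0.0, 0.0]
contact_force: [-0.2, 1.1, 0.2]
opening: 0.057
finger_force: 0.0
```

>>> send_rows:
  motion:
    - {"x": 0,"y": 0,"z": 0.15,"rx": 0,"ry": 0,"rz": 0,"jaw": 0.5}
    - {"x": 0,"y": 0,"z": 0.15,"rx": 0,"ry": 0,"rz": 0,"jaw": 0.5}
    - {"x": 0,"y": 0,"z": 0.15,"rx": 0,"ry": 0,"rz": 0,"jaw": 0.5}
    - {"x": 0,"y": 0,"z": 0,"rx": 0,"ry": 0,"rz": 0,"jaw": 0.5}
    - {"x": 0,"y": 0,"z": 0,"rx": 0,"ry": 0,"rz": 0,"jaw": 0.5}

```text
clock: 5.85
tool_pos: [0.4753, -0.3189, 0.0379]
eef_rot: [0.985, 0.173, -0.0, -0.0]
contact_force: [0.2, 0.3, -0.4]
opening: 0.056
finger_force: 0.0
```

Run:
```python
from h import *
s,M=pose(); c=cam("side"); u,v=proj(c,[[.475,-.318,.036]])[0]; x,y=int(u),int(v)
g=cv2.cvtColor(c[0]["img"],cv2.COLOR_RGB2GRAY); print(u,v); print(g[y-12:y+14,x-14:x+15:2])
c=cam("scene"); u,v=proj(c,[[.475,-.318,.036]])[0]; x,y=int(u),int(v)
g=cv2.cvtColor(c[0]["img"],cv2.COLOR_RGB2GRAY); print(u,v); print(g[y-16:y+12,x-11:x+12])
```

```text
t 5.85 p [ 0.4753 -0.3189  0.0379] yaw 0.3478 z [-0. -0. -1.] F [ 0.2  0.3 -0.4] op 0.49 ff 0.0 q7 -0.93
332.68318825776527 163.34581350985258
[[108 109 107 100  57  57  57  57  56  57  57  57  57  66  70]
 [108 108 108 105  58  58  57  57  58  57  57  56  57  57  74]
 [107 108 109 102  58  64  57  57  57  58  57  56  57  59  63]
 [107 107 110 103  59  73  57  60  56  57  57  57  57  69  57]
 [106 107 107 104  58  59  60  67  58  57  57  65  59  74  56]
 [108 107 106 101  58  59  62  66  56  57  57  75  61  59  57]
 [108 107 107  97  56  57  57  57  54  57  57  57  56  57  56]
 [108 109 110  98  57  56  55  55  55  54  54  54  53  53  53]
 [159 129 114  98  57  58  55  55  55  55  55  55  54  55  53]
 [218 193 169 123  58  70  57  55  56  55  55  54  54  56  56]
 [233 233 216 151  58  81  58  56  55  55  55  55  62  68  68]
 [233 233 216 150  57  74  57  56  56  56  55  54  69  72 115]
 [233 229 207 159  71  81  63  57  57  56  54  55  65  55 151]
 [221 209 179 180 114 112 105 105 102  92  95  87  95  77 171]
 [173 180 179 175 140 145 139 147 145 129 138 133 155 177 213]
 [158 158 15
[... 2736 characters left out ...]
 50  57  60  64  74]
 [ 83  82  78  67  68  65  73  90 134 170 176 149 119 126 146 125  90  63
   54  64  67  69  70]
 [ 81  79  73  65  59  56  71  96 139 176 180 161 130 136 147 118  81  55
   48  55  53  55  55]
 [ 78  73  64  59  54  63 101 131 154 169 172 162 145 149 144 110  73  53
   47  49  47  47  46]
 [ 82  77  60  52  51  93 168 196 206 207 204 185 165 149 136 103  68  50
   46  49  47  49  48]
 [ 86  81  60  48  58 132 225 240 241 241 238 220 184 144 120  89  64  51
   47  48  48  47  50]
 [ 84  79  61  51  74 161 235 246 247 247 246 239 204 146 111  83  56  49
   48  44  48  47  48]
 [ 83  78  60  53 101 194 240 247 247 247 247 242 203 136 100  73  55  47
   47  44  46  47  43]]
```

Both pictures put the tips 15–20 mm above the nominal position, so I'll keep probing slowly downward.

>>> send_rows:
  motion:
    - {"x": 0,"y": 0,"z": 0.3,"rx": 0,"ry": 0,"rz": 0,"jaw": 0.5}
    - {"x": 0,"y": 0,"z": 0.3,"rx": 0,"ry": 0,"rz": 0,"jaw": 0.5}
    - {"x": 0,"y": 0,"z": 0.3,"rx": 0,"ry": 0,"rz": 0,"jaw": 0.5}
    - {"x": 0,"y": 0,"z": 0.2,"rx": 0,"ry": 0,"rz": 0,"jaw": 0.5}
    - {"x": 0,"y": 0,"z": 0.1,"rx": 0,"ry": 0,"rz": 0,"jaw": 0.5}

```text
clock: 6.45
tool_pos: [0.4752, -0.3188, 0.0256]
eef_rot: [0.985, 0.173, -0.0, -0.0]
contact_force: [-0.2, -1.0, 0.5]
opening: 0.054
finger_force: 0.0
```

>>> send_rows:
  motion:
    - {"x": 0,"y": 0,"z": 0.1,"rx": 0,"ry": 0,"rz": 0,"jaw": 0.5}
    - {"x": 0,"y": 0,"z": 0.1,"rx": 0,"ry": 0,"rz": 0,"jaw": 0.5}
    - {"x": 0,"y": 0,"z": 0.1,"rx": 0,"ry": 0,"rz": 0,"jaw": 0.5}
    - {"x": 0,"y": 0,"z": 0,"rx": 0,"ry": 0,"rz": 0,"jaw": 0.5}
    - {"x": 0,"y": 0,"z": 0,"rx": 0,"ry": 0,"rz": 0,"jaw": 0.5}

```text
clock: 6.95
tool_pos: [0.4753, -0.319, 0.0242]
eef_rot: [0.985, 0.173, 0.0, 0.0]
contact_force: [-1.4, 1.3, 10.1]
opening: 0.056
finger_force: 5.3
```

Contact came at a reported z of 0.0242, with 10 N on the level's top at 0.036. The reported tool z therefore puts the tips about 22.5 mm too low, and the tip height is actually the reported z plus about 11.5 mm. I'll use that from here: back off, open, go lower and grasp.

>>> send_rows:
  motion:
    - {"x": 0,"y": 0,"z": -1.5,"rx": 0,"ry": 0,"rz": 0,"jaw": 6}
    - {"x": 0,"y": 0,"z": -0.5,"rx": 0,"ry": 0,"rz": 0,"jaw": 6}
    - {"x": 0,"y": 0,"z": 0,"rx": 0,"ry": 0,"rz": 0,"jaw": 6}
    - {"x": 0,"y": 0,"z": 0,"rx": 0,"ry": 0,"rz": 0,"jaw": 6}
    - {"x": 0,"y": 0,"z": 0,"rx": 0,"ry": 0,"rz": 0,"jaw": 6}

```text
clock: 7.45
tool_pos: [0.4751, -0.3188, 0.0426]
eef_rot: [0.985, 0.173, -0.0, -0.0]
contact_force: [-0.2, 0.1, -1.6]
opening: 0.487
finger_force: 0.0
```

>>> send_rows:
  motion:
    - {"x": 0,"y": 0,"z": 1.2,"rx": 0,"ry": 0,"rz": 0,"jaw": 6}
    - {"x": 0,"y": 0,"z": 1.2,"rx": 0,"ry": 0,"rz": 0,"jaw": 6}
    - {"x": 0,"y": 0,"z": 1.0,"rx": 0,"ry": 0,"rz": 0,"jaw": 6}
    - {"x": 0,"y": 0,"z": 0.5,"rx": 0,"ry": 0,"rz": 0,"jaw": 6}
    - {"x": 0,"y": 0,"z": 0.3,"rx": 0,"ry": 0,"rz": 0,"jaw": 6}

```text
clock: 7.95
tool_pos: [0.4748, -0.3186, -0.0002]
eef_rot: [0.985, 0.173, -0.001, -0.0]
contact_force: [-0.4, 0.5, 1.4]
opening: 0.682
finger_force: 0.0
```

>>> send_rows:
  grip_force: 25
  motion:
    - {"x": 0,"y": 0,"z": 0,"rx": 0,"ry": 0,"rz": 0,"jaw": 4}
    - {"x": 0,"y": 0,"z": 0,"rx": 0,"ry": 0,"rz": 0,"jaw": 3}
    - {"x": 0,"y": 0,"z": 0,"rx": 0,"ry": 0,"rz": 0,"jaw": 1.5}
    - {"x": 0,"y": 0,"z": 0,"rx": 0,"ry": 0,"rz": 0,"jaw": 1}
    - {"x": 0,"y": 0,"z": 0,"rx": 0,"ry": 0,"rz": 0,"jaw": 1}

```text
clock: 8.45
tool_pos: [0.4755, -0.319, 0.0013]
eef_rot: [0.985, 0.173, 0.0, 0.0]
contact_force: [0.7, 0.1, 2.1]
opening: 0.273
finger_force: 25.0
```

>>> send_rows:
  motion:
    - {"x": 0,"y": 0,"z": 0,"rx": 0,"ry": 0,"rz": 0,"jaw": 1}
    - {"x": 0,"y": 0,"z": 0,"rx": 0,"ry": 0,"rz": 0,"jaw": 1}
    - {"x": 0,"y": 0,"z": 0,"rx": 0,"ry": 0,"rz": 0,"jaw": 1}
    - {"x": 0,"y": 0,"z": 0,"rx": 0,"ry": 0,"rz": 0,"jaw": 1}
    - {"x": 0,"y": 0,"z": 0,"rx": 0,"ry": 0,"rz": 0,"jaw": 1}

```text
clock: 8.95
tool_pos: [0.4755, -0.319, 0.0012]
eef_rot: [0.985, 0.173, 0.0, 0.0]
contact_force: [-0.1, 1.6, 5.2]
opening: 0.271
finger_force: 25.0
```

Gripped: opening 2.4 cm, 25 N. Next I'll lift, carry it over and turn it.

>>> send_rows:
  motion:
    - {"x": 0,"y": 0,"z": -1.5,"rx": 0,"ry": 0,"rz": 0,"jaw": 1}
    - {"x": 0,"y": 0,"z": -3.5,"rx": 0,"ry": 0,"rz": 0,"jaw": 1}
    - {"x": 0,"y": 0,"z": -4,"rx": 0,"ry": 0,"rz": 0,"jaw": 1}
    - {"x": 0,"y": 0,"z": -4,"rx": 0,"ry": 0,"rz": 0,"jaw": 1}
    - {"x": 0,"y": 0,"z": -2,"rx": 0,"ry": 0,"rz": 0,"jaw": 1}

```text
clock: 9.45
tool_pos: [0.4763, -0.3195, 0.1546]
eef_rot: [0.985, 0.173, 0.002, 0.001]
contact_force: [1.4, -0.7, -3.1]
opening: 0.274
finger_force: 25.0
```

>>> send_rows:
  motion:
    - {"x": 1,"y": -2,"z": 0,"rx": 0,"ry": 0,"rz": 0,"jaw": 1}
    - {"x": 1.65,"y": -3.15,"z": 0,"rx": 0,"ry": 0,"rz": 0,"jaw": 1}
    - {"x": 1.65,"y": -3.15,"z": 0,"rx": 0,"ry": 0,"rz": 0,"jaw": 1}
    - {"x": 1.65,"y": -3.15,"z": 0,"rx": 0,"ry": 0,"rz": 0,"jaw": 1}
    - {"x": 1.65,"y": -3.15,"z": 0,"rx": 0,"ry": 0,"rz": 0,"jaw": 1}

```text
clock: 9.95
tool_pos: [0.4965, -0.1543, 0.1513]
eef_rot: [0.985, 0.173, -0.0, -0.0]
contact_force: [0.4, -0.9, -2.7]
opening: 0.268
finger_force: 25.0
```

>>> send_rows:
  motion:
    - {"x": 1.65,"y": -3.15,"z": 0,"rx": 0,"ry": 0,"rz": 0,"jaw": 1}
    - {"x": 1.65,"y": -3.15,"z": 0,"rx": 0,"ry": 0,"rz": 0,"jaw": 1}
    - {"x": 1.65,"y": -3.15,"z": 0,"rx": 0,"ry": 0,"rz": 0,"jaw": 1}
    - {"x": 1.34,"y": -1.15,"z": 0,"rx": 0,"ry": 0,"rz": -0.1,"jaw": 1}
    - {"x": 0,"y": 0,"z": 0,"rx": 0,"ry": 0,"rz": -0.13,"jaw": 1}

```text
clock: 10.45
tool_pos: [0.5211, -0.0302, 0.1515]
eef_rot: [0.957, 0.29, 0.001, -0.001]
contact_force: [0.7, -0.7, -2.4]
opening: 0.267
finger_force: 25.0
```

>>> send_rows:
  motion:
    - {"x": 0,"y": 0,"z": 0,"rx": 0,"ry": 0,"rz": -0.14,"jaw": 1}
    - {"x": 0,"y": 0,"z": 0,"rx": 0,"ry": 0,"rz": -0.14,"jaw": 1}
    - {"x": 0,"y": 0,"z": 0,"rx": 0,"ry": 0,"rz": -0.14,"jaw": 1}
    - {"x": 0,"y": 0,"z": 0,"rx": 0,"ry": 0,"rz": -0.14,"jaw": 1}
    - {"x": 0,"y": 0,"z": 0,"rx": 0,"ry": 0,"rz": -0.14,"jaw": 1}

```text
clock: 10.95
tool_pos: [0.5195, -0.035, 0.1512]
eef_rot: [0.801, 0.599, -0.0, 0.0]
contact_force: [-0.2, -0.1, -2.7]
opening: 0.273
finger_force: 25.0
```

>>> send_rows:
  motion:
    - {"x": 0,"y": 0,"z": 0,"rx": 0,"ry": 0,"rz": -0.08,"jaw": 1}
    - {"x": 0,"y": 0,"z": 0,"rx": 0,"ry": 0,"rz": 0,"jaw": 1}
    - {"x": 0,"y": 0,"z": 0,"rx": 0,"ry": 0,"rz": 0,"jaw": 1}
    - {"x": 0,"y": 0,"z": 0,"rx": 0,"ry": 0,"rz": 0,"jaw": 1}
    - {"x": 0,"y": 0,"z": 0,"rx": 0,"ry": 0,"rz": 0,"jaw": 1}

```text
clock: 11.45
tool_pos: [0.52, -0.0347, 0.151]
eef_rot: [0.779, 0.628, -0.0, 0.0]
contact_force: [0.1, 0.3, -2.5]
opening: 0.272
finger_force: 25.0
```

Run:
```python
from h import *
pose(); c=cam("wrist"); crop(c,0,0,560,420,1.2,"pics/w3.png")
P=np.array([[.514,-.037,.072],[.4017,-.1353,.073],[.5781,-.1734,.072],[.6325,.09,.066],[.4573,.128,.066],[.5543,.1534,.136]])
print((proj(c,P)*1.2).round())
```

```text
t 11.45 p [ 0.52   -0.0347  0.151 ] yaw 1.357 z [ 0. -0. -1.] F [ 0.1  0.3 -2.5] op 2.39 ff 25.0 q7 -0.67
[[ 332.  259.]
 [ 215.  410.]
 [ 454.  409.]
 [ 490.    2.]
 [ 167.    2.]
 [ 321. -215.]]
```

View pics/w3.png

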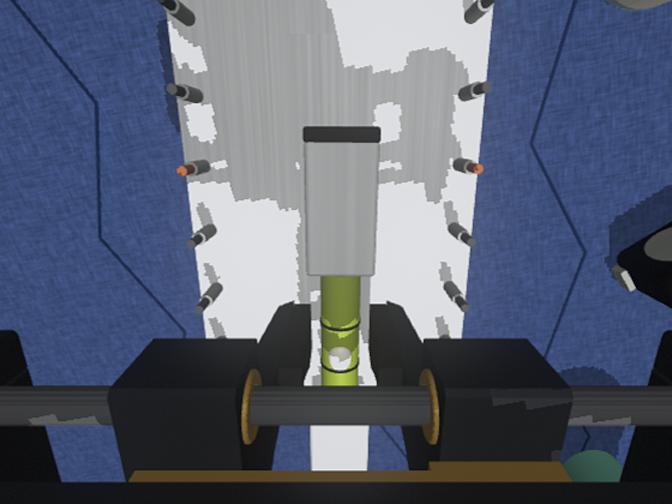

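The level is over the plate and aligned, with plate edges symmetric about x≈332 of the picture. I'll correct 5 mm across and 3.5 mm along, then lower.

>>> send_rows:
  motion:
    - {"x": -0.35,"y": -0.54,"z": 0,"rx": 0,"ry": 0,"rz": 0,"jaw": 1}
    - {"x": 0,"y": 0,"z": 2.5,"rx": 0,"ry": 0,"rz": 0,"jaw": 1}
    - {"x": 0,"y": 0,"z": 2.5,"rx": 0,"ry": 0,"rz": 0,"jaw": 1}
    - {"x": 0,"y": 0,"z": 1.6,"rx": 0,"ry": 0,"rz": 0,"jaw": 1}
    - {"x": 0,"y": 0,"z": 0.6,"rx": 0,"ry": 0,"rz": 0,"jaw": 1}

```text
clock: 12.0
tool_pos: [0.5126, -0.0371, 0.0776]
eef_rot: [0.778, 0.628, -0.001, -0.001]
contact_force: [-0.5, 0.6, -2.3]
opening: 0.27
finger_force: 25.0
```

>>> send_rows:
  motion:
    - {"x": 0,"y": 0,"z": 0.2,"rx": 0,"ry": 0,"rz": 0,"jaw": 1}
    - {"x": 0,"y": 0,"z": 0.1,"rx": 0,"ry": 0,"rz": 0,"jaw": 1}
    - {"x": 0,"y": 0,"z": 0.1,"rx": 0,"ry": 0,"rz": 0,"jaw": 1}
    - {"x": 0,"y": 0,"z": 0,"rx": 0,"ry": 0,"rz": 0,"jaw": 1}
    - {"x": 0,"y": 0,"z": 0,"rx": 0,"ry": 0,"rz": 0,"jaw": 1}

```text
clock: 12.5
tool_pos: [0.5145, -0.0369, 0.0754]
eef_rot: [0.778, 0.628, 0.001, 0.0]
contact_force: [0.9, -0.3, -1.0]
opening: 0.268
finger_force: 25.0
```

>>> send_rows:
  motion:
    - {"x": 0,"y": 0,"z": 0.1,"rx": 0,"ry": 0,"rz": 0,"jaw": 1}
    - {"x": 0,"y": 0,"z": 0,"rx": 0,"ry": 0,"rz": 0,"jaw": 1}
    - {"x": 0,"y": 0,"z": 0,"rx": 0,"ry": 0,"rz": 0,"jaw": 1}
    - {"x": 0,"y": 0,"z": 0,"rx": 0,"ry": 0,"rz": 0,"jaw": 1}
    - {"x": 0,"y": 0,"z": 0,"rx": 0,"ry": 0,"rz": 0,"jaw": 1}

```text
clock: 13.0
tool_pos: [0.5143, -0.0366, 0.0741]
eef_rot: [0.778, 0.628, 0.0, 0.0]
contact_force: [-0.5, 1.0, 1.4]
opening: 0.27
finger_force: 25.0
```

Contact. Release and rise.

>>> send_rows:
  motion:
    - {"x": 0,"y": 0,"z": 0.05,"rx": 0,"ry": 0,"rz": 0,"jaw": 2.6}
    - {"x": 0,"y": 0,"z": 0,"rx": 0,"ry": 0,"rz": 0,"jaw": 3.2}
    - {"x": 0,"y": 0,"z": 0,"rx": 0,"ry": 0,"rz": 0,"jaw": 4.5}
    - {"x": 0,"y": 0,"z": 0,"rx": 0,"ry": 0,"rz": 0,"jaw": 5}
    - {"x": 0,"y": 0,"z": 0,"rx": 0,"ry": 0,"rz": 0,"jaw": 5}

```text
clock: 13.5
tool_pos: [0.5139, -0.0371, 0.0733]
eef_rot: [0.778, 0.628, -0.0, 0.0]
contact_force: [-0.4, -0.1, 0.2]
opening: 0.565
finger_force: 0.0
```

>>> send_rows:
  motion:
    - {"x": 0,"y": 0,"z": -1,"rx": 0,"ry": 0,"rz": 0,"jaw": 5}
    - {"x": 0,"y": 0,"z": -3,"rx": 0,"ry": 0,"rz": 0,"jaw": 5}
    - {"x": 0,"y": 0,"z": -4,"rx": 0,"ry": 0,"rz": 0,"jaw": 5}
    - {"x": 0,"y": 0,"z": -4,"rx": 0,"ry": 0,"rz": 0,"jaw": 5}
    - {"x": 0,"y": 0,"z": 0,"rx": 0,"ry": 0,"rz": 0,"jaw": 5}

```text
clock: 14.0
tool_pos: [0.5173, -0.0365, 0.1986]
eef_rot: [0.778, 0.628, 0.004, 0.003]
contact_force: [0.8, -0.0, 0.4]
opening: 0.568
finger_force: 0.0
```

Run:
```python
from h import *
pose(); c=cam("wrist"); img=c[0]["img"]; np.save("w.npy",img)
hsv=cv2.cvtColor(img,cv2.COLOR_RGB2HSV); m=cv2.inRange(hsv,(22,120,60),(45,255,255))
n,l,st,ct=cv2.connectedComponentsWithStats(m); print([(st[i].tolist(),ct[i].round(1).tolist()) for i in range(1,n) if st[i][4]>40])
i=1+np.argmax(st[1:,4]); x,y,w,h,_=st[i]; xc=x+w//2
for r in range(y-3,y+h+4): print(r,img[r,xc-2:xc+3].mean(0).round().astype(int).tolist())
```

```text
t 14.0 p [ 0.5173 -0.0365  0.1986] yaw 1.3574 z [ 0.01  0.   -1.  ] F [ 0.8 -0.   0.4] op 5.0 ff 0.0 q7 -0.63
[([271, 174, 16, 24, 352], [279.0, 185.2]), ([272, 199, 15, 19, 250], [279.1, 207.3]), ([272, 219, 15, 24, 261], [279.1, 232.7])]
171 [221, 223, 228]
172 [208, 209, 218]
173 [183, 200, 124]
174 [178, 199, 87]
175 [179, 200, 91]
176 [179, 200, 92]
177 [180, 200, 93]
178 [180, 200, 92]
179 [179, 200, 92]
180 [180, 200, 92]
181 [180, 200, 93]
182 [180, 200, 92]
183 [180, 200, 92]
184 [180, 200, 92]
185 [180, 200, 92]
186 [180, 200, 92]
187 [180, 200, 92]
188 [180, 201, 93]
189 [180, 201, 93]
190 [180, 200, 92]
191 [180, 200, 92]
192 [180, 201, 92]
193 [180, 200, 92]
194 [181, 201, 92]
195 [181, 202, 92]
196 [184, 205, 93]
197 [156, 173, 87]
198 [84, 88, 73]
199 [136, 148, 83]
200 [177, 197, 92]
201 [182, 202, 93]
```

>>> send_rows:
  motion:
    - {"x": 3.5,"y": 0,"z": 0,"rx": 0,"ry": 0,"rz": 0,"jaw": 5}
    - {"x": 4,"y": 0,"z": 0,"rx": 0,"ry": 0,"rz": 0,"jaw": 5}
    - {"x": 4,"y": 0,"z": 0,"rx": 0,"ry": 0,"rz": 0,"jaw": 5}
    - {"x": 4,"y": 0,"z": 0,"rx": 0,"ry": 0,"rz": 0,"jaw": 5}
    - {"x": 3.9,"y": -0.1,"z": 0,"rx": 0,"ry": 0,"rz": -0.1,"jaw": 5}

```text
clock: 14.55
tool_pos: [0.5535, 0.1542, 0.1925]
eef_rot: [0.745, 0.667, -0.001, -0.0]
contact_force: [-0.1, -0.7, 0.3]
opening: 0.567
finger_force: 0.0
```

>>> send_rows:
  motion:
    - {"x": 0,"y": 0,"z": 0,"rx": 0,"ry": 0,"rz": -0.14,"jaw": 5}
    - {"x": 0,"y": 0,"z": 0,"rx": 0,"ry": 0,"rz": -0.14,"jaw": 5}
    - {"x": 0,"y": 0,"z": 0,"rx": 0,"ry": 0,"rz": -0.14,"jaw": 5}
    - {"x": 0,"y": 0,"z": 0,"rx": 0,"ry": 0,"rz": -0.14,"jaw": 5}
    - {"x": 0,"y": 0,"z": 0,"rx": 0,"ry": 0,"rz": -0.14,"jaw": 5}

```text
clock: 15.05
tool_pos: [0.5531, 0.1524, 0.1923]
eef_rot: [0.47, 0.883, -0.001, -0.001]
contact_force: [0.7, 0.7, 0.6]
opening: 0.569
finger_force: 0.0
```

>>> send_rows:
  motion:
    - {"x": 0,"y": 0,"z": 0,"rx": 0,"ry": 0,"rz": -0.14,"jaw": 5}
    - {"x": 0,"y": 0,"z": 0,"rx": 0,"ry": 0,"rz": -0.14,"jaw": 5}
    - {"x": 0,"y": 0,"z": 0,"rx": 0,"ry": 0,"rz": -0.14,"jaw": 5}
    - {"x": 0,"y": 0,"z": 0,"rx": 0,"ry": 0,"rz": -0.08,"jaw": 5}
    - {"x": 0,"y": 0,"z": 0,"rx": 0,"ry": 0,"rz": 0,"jaw": 5}

```text
clock: 15.55
tool_pos: [0.5532, 0.1523, 0.1922]
eef_rot: [0.239, 0.971, -0.001, -0.001]
contact_force: [-0.6, -0.6, 0.4]
opening: 0.566
finger_force: 0.0
```

Run:
```python
from h import *
pose(); c=cam("wrist"); crop(c,0,0,560,420,1.2,"pics/w4.png")
img=c[0]["img"]; print("pred handle",proj(c,[[.5543,.1534,.136]]).round(1))
m=(img.max(2)<45).astype(np.uint8); n,l,st,ct=cv2.connectedComponentsWithStats(m)
for i in range(1,n):
    if st[i][4]>300:
        p=np.argwhere(l==i)[:,::-1].astype(np.int32); r=cv2.minAreaRect(p); print(st[i].tolist(),ct[i].round(1),[np.round(v,1) for v in r], onz(c,*r[0],.136).round(4))
```

```text
t 15.55 p [0.5532 0.1523 0.1922] yaw 2.6581 z [-0.002 -0.001 -1.   ] F [-0.6 -0.6  0.4] op 4.98 ff 0.0 q7 0.13
pred handle [[286. 223.]]
[522, 55, 38, 86, 2366] [544.3  97.4] [array([540.5,  97.5]), array([85., 37.]), np.float64(90.0)] [0.5541 0.3368 0.136 ]
[0, 201, 560, 219, 44802] [321.9 347.4] [array([279.5, 310. ]), array([218., 559.]), np.float64(90.0)] [0.617  0.1149 0.136 ]
[167, 304, 38, 18, 403] [183.8 314.2] [array([185.5, 312.5]), array([37., 17.]), np.float64(-0.0)] [0.5844 0.0477 0.136 ]
```

View pics/w4.png

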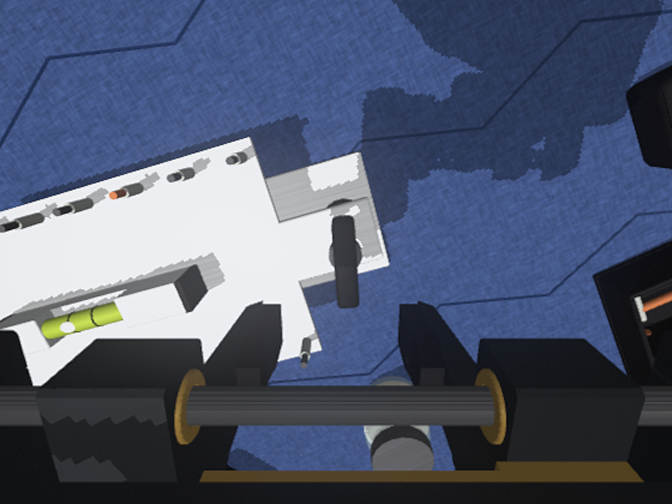

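The handle bar's top runs from (343,217) to (347,307) in the picture, centred at (345,262) against a prediction of (343,268), so it's aligned. The bubble at (67,328) lies towards the pivot, as expected. Descend and grip.

>>> send_rows:
  motion:
    - {"x": 0,"y": 0.1,"z": 2.5,"rx": 0,"ry": 0,"rz": 0,"jaw": 5}
    - {"x": 0,"y": 0,"z": 2.5,"rx": 0,"ry": 0,"rz": 0,"jaw": 5}
    - {"x": 0,"y": 0,"z": 2,"rx": 0,"ry": 0,"rz": 0,"jaw": 5}
    - {"x": 0,"y": 0,"z": 1.4,"rx": 0,"ry": 0,"rz": 0,"jaw": 5}
    - {"x": 0,"y": 0,"z": 0.7,"rx": 0,"ry": 0,"rz": 0,"jaw": 5}

```text
clock: 16.1
tool_pos: [0.5538, 0.1534, 0.101]
eef_rot: [0.24, 0.971, -0.001, -0.001]
contact_force: [0.0, 0.3, 0.7]
opening: 0.564
finger_force: 0.0
```

>>> send_rows:
  grip_force: 45
  motion:
    - {"x": 0,"y": 0,"z": 0,"rx": 0,"ry": 0,"rz": 0,"jaw": 3}
    - {"x": 0,"y": 0,"z": 0,"rx": 0,"ry": 0,"rz": 0,"jaw": 1.8}
    - {"x": 0,"y": 0,"z": 0,"rx": 0,"ry": 0,"rz": 0,"jaw": 0.8}
    - {"x": 0,"y": 0,"z": 0,"rx": 0,"ry": 0,"rz": 0,"jaw": 0.8}
    - {"x": 0,"y": 0,"z": 0,"rx": 0,"ry": 0,"rz": 0,"jaw": 0.8}

```text
clock: 16.6
tool_pos: [0.5555, 0.1549, 0.1031]
eef_rot: [0.239, 0.971, 0.001, 0.001]
contact_force: [1.9, 2.2, 0.1]
opening: 0.154
finger_force: 44.1
```

```bash
cat >> h.py <<'E'
def bubble():
    "bubble offset from vial middle, mm, + towards the foot, from whichever camera sees the vial; axis known"
    d=np.array([np.cos(1.36),np.sin(1.36),0]); V=np.array([.5139,-.0371,.1065])
    for n in("wrist","side","scene"):
        c=cam(n); img=c[0]["img"].astype(float); t=np.arange(-28,28.01,.5)
        prof=[]
        for a in t:
            P=np.array([V+d*a/1000+np.array([-d[1],d[0],0])*w/1000 for w in np.arange(-12,12.1,1)]); uv=proj(c,P)
            s=cv2.remap(c[0]["img"],uv[:,0].astype(np.float32),uv[:,1].astype(np.float32),cv2.INTER_LINEAR).reshape(-1,3).astype(int); prof.append(s)
        np.save(f"prof_{n}.npy",np.array(prof))
        cv2.imwrite(f"prof_{n}.png",np.array(prof).astype(np.uint8)[:,:,::-1])
E
python3 - <<'E'
from h import *
pose(); bubble()
for n in("wrist","side","scene"):
    p=np.load(f"prof_{n}.npy"); yel=(p[:,:,1]-p[:,:,2]); print(n)
    for i in range(0,len(p),3): print(-28+i*.5,yel[i,::2].tolist(), p[i,:,:].sum(1)[::2].tolist())
E
```

```text
t 16.6 p [0.5555 0.1549 0.1031] yaw 2.6585 z [ 0.002  0.002 -1.   ] F [1.9 2.2 0.1] op 1.36 ff 44.1 q7 0.01
wrist
-28.0 [0, 0, 0, 0, 0, 0, 0, 0, 0, 0, 0, 0, 0] [0, 0, 0, 0, 0, 0, 0, 0, 0, 0, 0, 0, 0]
-26.5 [0, 0, 0, 0, 0, 0, 0, 0, 0, 0, 0, 0, 0] [0, 0, 0, 0, 0, 0, 0, 0, 0, 0, 0, 0, 0]
-25.0 [0, 0, 0, 0, 0, 0, 0, 0, 0, 0, 0, 0, 0] [0, 0, 0, 0, 0, 0, 0, 0, 0, 0, 0, 0, 0]
-23.5 [0, 0, 0, 0, 0, 0, 0, 0, 0, 0, 0, 0, 0] [0, 0, 0, 0, 0, 0, 0, 0, 0, 0, 0, 0, 0]
-22.0 [0, 0, 0, 0, 0, 0, 0, 0, 0, 0, 0, 0, 0] [0, 0, 0, 0, 0, 0, 0, 0, 0, 0, 0, 0, 0]
-20.5 [0, 0, 0, 0, 0, 0, 0, 0, 0, 0, 0, 0, 0] [0, 0, 0, 0, 0, 0, 0, 0, 0, 0, 0, 0, 0]
-19.0 [0, 0, 0, 0, 0, 0, 0, 0, 0, 0, 0, 0, 0] [0, 0, 0, 0, 0, 0, 0, 0, 0, 0, 0, 0, 0]
-17.5 [0, 0, 0, 0, 0, 0, 0, 0, 0, 0, 0, 0, 0] [0, 0, 0, 0, 0, 0, 0, 0, 0, 0, 0, 0, 0]
-16.0 [0, 0, 0, 0, 0, 0, 0, 0, 0, 0, 0, 0, 0] [0, 0, 0, 0, 0, 0, 0, 0, 0, 0, 0, 0, 0]
-14.5 [0, 0, 0, 0, 0, 0, 0, 0, 0, 0, 0, 0, 0] [0, 0, 0, 0, 0, 0, 0, 0, 0, 0, 0, 0, 0]
-13.0 [0, 0, 0, 0, 0, 0, 0, 0, 0, 0, 0, 0, 0] [0, 0, 0, 0, 0, 0, 0, 0, 0, 0, 0, 0, 0]
-11.5 [0, 0, 0, 0, 0, 0, 0, 0, 0, 0, 0, 
[... 11169 characters left out ...]
, 5, 2, 1, 1] [439, 479, 512, 531, 553, 587, 637, 688, 718, 731, 738, 739, 742]
21.5 [129, 141, 146, 140, 124, 96, 61, 28, 9, 4, 2, 0, 0] [439, 478, 511, 533, 557, 589, 638, 687, 721, 732, 738, 741, 741]
23.0 [131, 140, 144, 143, 118, 91, 58, 29, 10, 4, 1, 0, 0] [440, 479, 510, 533, 562, 595, 639, 684, 717, 733, 737, 741, 741]
24.5 [126, 140, 140, 133, 115, 85, 52, 27, 11, 3, 1, 1, 1] [446, 484, 513, 538, 565, 602, 645, 685, 715, 734, 737, 739, 742]
26.0 [120, 133, 126, 121, 110, 74, 44, 22, 10, 3, 1, 1, 1] [453, 495, 529, 551, 571, 614, 656, 690, 716, 731, 736, 739, 742]
27.5 [109, 109, 111, 98, 85, 63, 37, 16, 6, 3, 2, 2, 2] [471, 520, 551, 580, 599, 626, 667, 700, 718, 728, 734, 737, 740]
```

The side camera shows the bubble clearly, at about -11.1 mm from the vial's middle, so it needs about 1.39 rad clockwise (+rz).

>>> send_rows:
  motion:
    - {"x": 0,"y": 0,"z": 0,"rx": 0,"ry": 0,"rz": 0.07,"jaw": 0.8}
    - {"x": 0,"y": 0,"z": 0,"rx": 0,"ry": 0,"rz": 0.13,"jaw": 0.8}
    - {"x": 0,"y": 0,"z": 0,"rx": 0,"ry": 0,"rz": 0.13,"jaw": 0.8}
    - {"x": 0,"y": 0,"z": 0,"rx": 0,"ry": 0,"rz": 0.13,"jaw": 0.8}
    - {"x": 0,"y": 0,"z": 0,"rx": 0,"ry": 0,"rz": 0.13,"jaw": 0.8}

```text
clock: 17.25
tool_pos: [0.5553, 0.1546, 0.1031]
eef_rot: [0.513, 0.858, 0.001, 0.001]
contact_force: [1.1, 0.7, 2.0]
opening: 0.156
finger_force: 44.4
```

>>> send_rows:
  motion:
    - {"x": 0,"y": 0,"z": 0,"rx": 0,"ry": 0,"rz": 0.13,"jaw": 0.8}
    - {"x": 0,"y": 0,"z": 0,"rx": 0,"ry": 0,"rz": 0.13,"jaw": 0.8}
    - {"x": 0,"y": 0,"z": 0,"rx": 0,"ry": 0,"rz": 0.13,"jaw": 0.8}
    - {"x": 0,"y": 0,"z": 0,"rx": 0,"ry": 0,"rz": 0.13,"jaw": 0.8}
    - {"x": 0,"y": 0,"z": 0,"rx": 0,"ry": 0,"rz": 0.13,"jaw": 0.8}

```text
clock: 17.75
tool_pos: [0.5548, 0.1544, 0.1031]
eef_rot: [0.76, 0.649, 0.001, 0.0]
contact_force: [0.3, 1.0, 4.0]
opening: 0.155
finger_force: 44.4
```

>>> send_rows:
  motion:
    - {"x": 0,"y": 0,"z": 0,"rx": 0,"ry": 0,"rz": 0.1,"jaw": 0.8}
    - {"x": 0,"y": 0,"z": 0,"rx": 0,"ry": 0,"rz": 0.05,"jaw": 0.8}
    - {"x": 0,"y": 0,"z": 0,"rx": 0,"ry": 0,"rz": 0,"jaw": 0.8}
    - {"x": 0,"y": 0,"z": 0,"rx": 0,"ry": 0,"rz": 0,"jaw": 0.8}
    - {"x": 0,"y": 0,"z": 0,"rx": 0,"ry": 0,"rz": 0,"jaw": 0.8}

```text
clock: 18.25
tool_pos: [0.5547, 0.1544, 0.1031]
eef_rot: [0.805, 0.593, 0.001, -0.0]
contact_force: [-0.0, 1.2, 5.0]
opening: 0.156
finger_force: 44.4
```

>>> send_rows:
  motion:
    - {"x": 0,"y": 0,"z": 0,"rx": 0,"ry": 0,"rz": 0,"jaw": 0.8}
    - {"x": 0,"y": 0,"z": 0,"rx": 0,"ry": 0,"rz": 0,"jaw": 0.8}
    - {"x": 0,"y": 0,"z": 0,"rx": 0,"ry": 0,"rz": 0,"jaw": 0.8}
    - {"x": 0,"y": 0,"z": 0,"rx": 0,"ry": 0,"rz": 0,"jaw": 0.8}
    - {"x": 0,"y": 0,"z": 0,"rx": 0,"ry": 0,"rz": 0,"jaw": 0.8}

```text
clock: 18.75
tool_pos: [0.5547, 0.1544, 0.1031]
eef_rot: [0.805, 0.593, 0.001, -0.0]
contact_force: [0.2, 1.5, 6.4]
opening: 0.152
finger_force: 44.4
```

```bash
cat > m.py <<'E'
from h import *
pose(); bubble()
t=np.arange(-28,28.01,.5)
for n in("side","scene"):
    p=np.load(f"prof_{n}.npy"); y=(p[:,:,1]-p[:,:,2]); y=y[:,11:16].mean(1) if n=="side" else y[:,0:7].mean(1)
    print(n,[f"{a:.0f}:{v:.0f}" for a,v in zip(t[::4],y[::4])]); w=np.clip(.75*np.median(y)-y,0,None)*(abs(t)<23); print("bubble centre",round((w*t).sum()/max(w.sum(),1e-9),2),"-> off mid",round((w*t).sum()/max(w.sum(),1e-9)+.8,2))
E
python3 m.py
```

```text
t 18.75 p [0.5547 0.1544 0.1031] yaw 1.2692 z [ 0.001  0.001 -1.   ] F [0.2 1.5 6.4] op 1.34 ff 44.4 q7 -1.04
side ['-28:138', '-26:138', '-24:138', '-22:139', '-20:137', '-18:134', '-16:127', '-14:114', '-12:93', '-10:65', '-8:34', '-6:14', '-4:13', '-2:21', '0:47', '2:81', '4:100', '6:111', '8:122', '10:133', '12:137', '14:137', '16:135', '18:136', '20:135', '22:121', '24:82', '26:36', '28:10']
bubble centre -4.49 -> off mid -3.69
scene ['-28:78', '-26:105', '-24:121', '-22:126', '-20:127', '-18:128', '-16:128', '-14:124', '-12:117', '-10:110', '-8:107', '-6:108', '-4:104', '-2:99', '0:96', '2:97', '4:101', '6:103', '8:104', '10:107', '12:115', '14:122', '16:127', '18:128', '20:127', '22:125', '24:115', '26:89', '28:53']
bubble centre 0.0 -> off mid 0.8
```

```bash
cat > m2.py <<'E'
from h import *
pose(); c=cam("side"); t=np.arange(-40,40.01,.5); d=np.array([np.cos(1.36),np.sin(1.36),0]); nn=np.array([-d[1],d[0],0]); V=np.array([.5139,-.0371,.1085])
P=np.array([[V+d*a/1000+nn*w/1000 for w in range(-14,15)] for a in t]); uv=proj(c,P.reshape(-1,3)).astype(np.float32).reshape(len(t),-1,2)
p=cv2.remap(c[0]["img"],uv[...,0],uv[...,1],cv2.INTER_LINEAR).astype(int); y=p[:,:,1]-p[:,:,2]
col=np.argmax(np.median(y,0)); yy=y[:,col-2:col+3].mean(1); br=p[:,col+2:col+5].sum(2).mean(1); h=.5*np.percentile(yy,80)
k=np.where(yy>h)[0]; mid=(t[k[0]]+t[k[-1]])/2; ins=(t>t[k[0]]+5)&(t<t[k[-1]]-5); w=np.clip(.75*np.percentile(yy,80)-yy,0,None)*ins
print("vial ends",t[k[0]],t[k[-1]],"mid",mid,"bubble",round((w*t).sum()/w.sum(),2),"OFF",round((w*t).sum()/w.sum()-mid,2),"axis w",col-14)
print("dark",[f"{a:.0f}:{b:.0f}" for a,b in zip(t[40:121:2],br[40:121:2])])
E
python3 m2.py
```

```text
t 18.9 p [0.5547 0.1545 0.1031] yaw 1.2693 z [ 0.001  0.001 -1.   ] F [-0.1  1.4  5.6] op 1.36 ff 44.4 q7 -1.04
vial ends -31.0 25.5 mid -2.75 bubble -2.59 OFF 0.16 axis w 5
dark ['-20:398', '-19:399', '-18:401', '-17:403', '-16:402', '-15:402', '-14:400', '-13:397', '-12:392', '-11:386', '-10:381', '-9:380', '-8:381', '-7:382', '-6:386', '-5:392', '-4:401', '-3:410', '-2:408', '-1:403', '0:396', '1:396', '2:398', '3:396', '4:391', '5:384', '6:377', '7:366', '8:358', '9:365', '10:372', '11:376', '12:378', '13:377', '14:386', '15:392', '16:394', '17:393', '18:392', '19:396', '20:395']
```

The side view is ambiguous by about 2 mm because of parallax. I'll let go of the handle and measure from above with the wrist camera, over the level.

>>> send_rows:
  motion:
    - {"x": 0,"y": 0,"z": 0,"rx": 0,"ry": 0,"rz": 0,"jaw": 2}
    - {"x": 0,"y": 0,"z": 0,"rx": 0,"ry": 0,"rz": 0,"jaw": 3.5}
    - {"x": 0,"y": 0,"z": 0,"rx": 0,"ry": 0,"rz": 0,"jaw": 4.5}
    - {"x": 0,"y": 0,"z": -1,"rx": 0,"ry": 0,"rz": 0,"jaw": 4.5}
    - {"x": 0,"y": 0,"z": -2,"rx": 0,"ry": 0,"rz": 0,"jaw": 4.5}

```text
clock: 19.45
tool_pos: [0.5533, 0.1531, 0.1318]
eef_rot: [0.806, 0.592, -0.002, -0.0]
contact_force: [-0.1, 0.2, 0.2]
opening: 0.509
finger_force: 0.0
```

>>> send_rows:
  motion:
    - {"x": 0,"y": 0,"z": -3,"rx": 0,"ry": 0,"rz": 0,"jaw": 4.5}
    - {"x": 0,"y": 0,"z": -3,"rx": 0,"ry": 0,"rz": -0.087,"jaw": 4.5}
    - {"x": -3.9,"y": 0,"z": 0,"rx": 0,"ry": 0,"rz": 0,"jaw": 4.5}
    - {"x": -3.9,"y": 0,"z": 0,"rx": 0,"ry": 0,"rz": 0,"jaw": 4.5}
    - {"x": -3.9,"y": 0,"z": 0,"rx": 0,"ry": 0,"rz": 0,"jaw": 4.5}

```text
clock: 19.95
tool_pos: [0.5291, 0.0382, 0.1933]
eef_rot: [0.779, 0.627, 0.0, 0.0]
contact_force: [1.0, -1.0, 0.2]
opening: 0.506
finger_force: 0.0
```

>>> send_rows:
  motion:
    - {"x": -3.9,"y": 0,"z": 0,"rx": 0,"ry": 0,"rz": 0,"jaw": 3}
    - {"x": -3.8,"y": 0.1,"z": 0,"rx": 0,"ry": 0,"rz": 0,"jaw": 3}
    - {"x": 0,"y": 0,"z": 0,"rx": 0,"ry": 0,"rz": 0,"jaw": 2}
    - {"x": 0,"y": 0,"z": 0,"rx": 0,"ry": 0,"rz": 0,"jaw": 2}
    - {"x": 0,"y": 0,"z": 0,"rx": 0,"ry": 0,"rz": 0,"jaw": 2}

```text
clock: 20.45
tool_pos: [0.5143, -0.0346, 0.1929]
eef_rot: [0.779, 0.627, 0.001, -0.0]
contact_force: [0.2, 0.7, 0.5]
opening: 0.227
finger_force: 0.0
```

```bash
cat > m3.py <<'E'
from h import *
s,M=pose(); c=cam("wrist"); img=c[0]["img"]; hsv=cv2.cvtColor(img,cv2.COLOR_RGB2HSV); m=cv2.inRange(hsv,(22,100,50),(45,255,255)); n,l,st,ct=cv2.connectedComponentsWithStats(m)
C=[i for i in range(1,n) if st[i][4]>30 and abs(ct[i][0]-280)<60]; print([st[i].tolist() for i in C])
x0=int(np.median([st[i][0] for i in C])); w=int(np.median([st[i][2] for i in C])); xc=x0+w//2; y0=min(st[i][1] for i in C); y1=max(st[i][1]+st[i][3] for i in C)
ctr=img[y0:y1,xc-2:xc+3].astype(int).mean(1); blue=ctr[:,2]; edge=img[y0:y1,[x0+2,x0+3,x0+w-4,x0+w-3]].astype(int).sum(2).mean(1)
print("rows from",y0); print("blue mid",blue.round().astype(int).tolist()); print("edge",edge.round().astype(int).tolist()); print("level mid world",onz(c,xc,(y0+y1)/2,.1085).round(4))
E
python3 m3.py
```

```text
t 20.45 p [ 0.5143 -0.0346  0.1929] yaw 1.3565 z [ 0.001  0.001 -1.   ] F [0.2 0.7 0.5] op 2.0 ff 0.0 q7 -0.64
[[275, 178, 18, 25, 427], [276, 204, 16, 20, 183], [276, 225, 16, 24, 358]]
rows from 178
blue mid [111, 93, 96, 96, 96, 96, 96, 96, 96, 97, 96, 97, 97, 97, 96, 97, 96, 97, 97, 97, 97, 97, 97, 97, 98, 78, 80, 94, 94, 102, 215, 232, 231, 230, 229, 230, 229, 229, 230, 231, 232, 213, 126, 92, 96, 97, 79, 77, 93, 96, 96, 95, 96, 95, 96, 95, 95, 95, 95, 95, 95, 94, 95, 94, 94, 94, 94, 94, 94, 91, 94]
edge [455, 427, 431, 432, 432, 430, 432, 431, 430, 432, 432, 432, 430, 432, 432, 430, 431, 432, 430, 432, 431, 431, 433, 438, 356, 226, 345, 426, 432, 428, 426, 451, 472, 528, 558, 564, 558, 545, 507, 478, 433, 425, 426, 428, 432, 388, 239, 304, 414, 428, 425, 424, 423, 424, 424, 424, 425, 423, 421, 421, 422, 422, 420, 420, 419, 420, 420, 420, 420, 404, 357]
level mid world [ 0.5145 -0.0378  0.1085]
```

Lines are at row indices 25.4 and 46.3 and the bubble's centre is at 35.5, so it is about 0.3 mm off centre. Now I'll close the fingers and press on top.

>>> send_rows:
  motion:
    - {"x": -0.3,"y": 0,"z": 2,"rx": 0,"ry": 0,"rz": 0,"jaw": 0.5}
    - {"x": 0,"y": 0,"z": 2.5,"rx": 0,"ry": 0,"rz": 0,"jaw": 0.5}
    - {"x": 0,"y": 0,"z": 2.4,"rx": 0,"ry": 0,"rz": 0,"jaw": 0.5}
    - {"x": 0,"y": 0,"z": 1.2,"rx": 0,"ry": 0,"rz": 0,"jaw": 0.5}
    - {"x": 0,"y": 0,"z": 0.6,"rx": 0,"ry": 0,"rz": 0,"jaw": 0.5}

```text
clock: 21.0
tool_pos: [0.513, -0.0377, 0.1045]
eef_rot: [0.779, 0.628, -0.0, -0.001]
contact_force: [0.1, 0.1, 0.2]
opening: 0.058
finger_force: 0.0
```

>>> send_rows:
  motion:
    - {"x": 0,"y": 0,"z": 0.1,"rx": 0,"ry": 0,"rz": 0,"jaw": 0.5}
    - {"x": 0,"y": 0,"z": 0.1,"rx": 0,"ry": 0,"rz": 0,"jaw": 0.5}
    - {"x": 0,"y": 0,"z": 0,"rx": 0,"ry": 0,"rz": 0,"jaw": 0.5}
    - {"x": 0,"y": 0,"z": 0,"rx": 0,"ry": 0,"rz": 0,"jaw": 0.5}
    - {"x": 0,"y": 0,"z": 0,"rx": 0,"ry": 0,"rz": 0,"jaw": 0.5}

```text
clock: 21.5
tool_pos: [0.5136, -0.039, 0.1039]
eef_rot: [0.779, 0.627, 0.0, 0.0]
contact_force: [0.7, 0.1, 0.5]
opening: 0.057
finger_force: 0.0
```

>>> send_rows:
  motion:
    - {"x": 0,"y": 0,"z": 0.1,"rx": 0,"ry": 0,"rz": 0,"jaw": 0.5}
    - {"x": 0,"y": 0,"z": 0.1,"rx": 0,"ry": 0,"rz": 0,"jaw": 0.5}
    - {"x": 0,"y": 0,"z": 0.1,"rx": 0,"ry": 0,"rz": 0,"jaw": 0.5}
    - {"x": 0,"y": 0,"z": 0,"rx": 0,"ry": 0,"rz": 0,"jaw": 0.5}
    - {"x": 0,"y": 0,"z": 0,"rx": 0,"ry": 0,"rz": 0,"jaw": 0.5}

```text
clock: 22.0
tool_pos: [0.5132, -0.0389, 0.1003]
eef_rot: [0.779, 0.627, -0.0, -0.0]
contact_force: [0.6, -0.6, -0.3]
opening: 0.058
finger_force: 0.0
```

>>> send_rows:
  motion:
    - {"x": 0,"y": 0,"z": 0.1,"rx": 0,"ry": 0,"rz": 0,"jaw": 0.5}
    - {"x": 0,"y": 0,"z": 0.05,"rx": 0,"ry": 0,"rz": 0,"jaw": 0.5}
    - {"x": 0,"y": 0,"z": 0,"rx": 0,"ry": 0,"rz": 0,"jaw": 0.5}
    - {"x": 0,"y": 0,"z": 0,"rx": 0,"ry": 0,"rz": 0,"jaw": 0.5}
    - {"x": 0,"y": 0,"z": 0,"rx": 0,"ry": 0,"rz": 0,"jaw": 0.5}

```text
clock: 22.5
tool_pos: [0.5134, -0.0388, 0.0993]
eef_rot: [0.779, 0.627, 0.0, 0.0]
contact_force: [-1.5, 0.3, 4.9]
opening: 0.058
finger_force: 2.7
```

>>> send_rows:
  motion:
    - {"x": 0,"y": 0,"z": 0.06,"rx": 0,"ry": 0,"rz": 0,"jaw": 0.5}
    - {"x": 0,"y": 0,"z": 0,"rx": 0,"ry": 0,"rz": 0,"jaw": 0.5}
    - {"x": 0,"y": 0,"z": 0,"rx": 0,"ry": 0,"rz": 0,"jaw": 0.5}
    - {"x": 0,"y": 0,"z": 0,"rx": 0,"ry": 0,"rz": 0,"jaw": 0.5}
    - {"x": 0,"y": 0,"z": 0,"rx": 0,"ry": 0,"rz": 0,"jaw": 0.5}

```text
clock: 23.0
tool_pos: [0.5134, -0.0389, 0.0993]
eef_rot: [0.779, 0.627, 0.0, 0.0]
contact_force: [-2.1, -0.5, 11.1]
opening: 0.056
finger_force: 5.7
```

>>> send_rows:
  motion:
    - {"x": 0,"y": 0,"z": 0,"rx": 0,"ry": 0,"rz": 0,"jaw": 0.5}
    - {"x": 0,"y": 0,"z": 0,"rx": 0,"ry": 0,"rz": 0,"jaw": 0.5}
    - {"x": 0,"y": 0,"z": 0,"rx": 0,"ry": 0,"rz": 0,"jaw": 0.5}
    - {"x": 0,"y": 0,"z": 0,"rx": 0,"ry": 0,"rz": 0,"jaw": 0.5}
    - {"x": 0,"y": 0,"z": 0,"rx": 0,"ry": 0,"rz": 0,"jaw": 0.5}

```text
clock: 23.5
tool_pos: [0.5133, -0.0389, 0.0992]
eef_rot: [0.779, 0.627, 0.0, 0.0]
contact_force: [-1.7, -1.1, 11.4]
opening: 0.057
finger_force: 5.7
```

```bash
python3 m3.py
```

```text
t 23.5 p [ 0.5133 -0.0389  0.0992] yaw 1.3549 z [ 0.001 -0.001 -1.   ] F [-1.7 -1.1 11.4] op 0.5 ff 5.7 q7 -0.73
[[271, 210, 27, 38, 994], [271, 247, 27, 8, 120], [278, 271, 11, 9, 77], [276, 281, 15, 33, 383]]
rows from 210
blue mid [54, 54, 55, 55, 55, 55, 55, 55, 55, 54, 54, 54, 55, 55, 54, 54, 55, 54, 54, 54, 54, 55, 54, 54, 54, 54, 53, 53, 54, 54, 53, 53, 53, 53, 53, 52, 53, 50, 43, 41, 48, 52, 51, 48, 72, 147, 159, 156, 154, 152, 150, 148, 146, 145, 143, 141, 140, 138, 145, 143, 139, 152, 109, 60, 55, 57, 56, 68, 71, 45, 40, 58, 67, 68, 68, 67, 67, 67, 67, 67, 66, 66, 66, 66, 66, 65, 66, 65, 66, 66, 65, 65, 65, 65, 65, 64, 64, 64, 64, 64, 64, 64, 62, 60]
edge [257, 258, 258, 260, 261, 259, 260, 261, 258, 259, 260, 258, 259, 259, 258, 258, 258, 258, 258, 256, 268, 269, 292, 297, 265, 257, 258, 257, 257, 256, 256, 257, 256, 255, 255, 260, 238, 153, 118, 188, 250, 257, 260, 158, 119, 119, 120, 120, 119, 119, 117, 118, 115, 114, 115, 113, 114, 114, 112, 110, 110, 112, 112, 108, 109, 106, 106, 106, 102, 101, 102, 100, 96, 98, 95, 95, 94, 94, 90, 89, 90, 88, 89, 89, 88, 88, 90, 87, 88, 85, 88, 86, 86, 84, 84, 81, 86, 88, 114, 126, 127, 126, 122, 114]
level mid world [ 0.5138 -0.0372  0.1085]
```

Pressed at 11 N and the bubble is still about 0.5 mm off centre, well inside the limit. Handing in.

```bash
python3 -c "
from plant import *
print(finish_job())"
```

```text
the job is handed in; nothing more can be done
None
```

I handed the job in at about 23.5 s of the 72 s limit. The level is on the plate, the bubble is about 0.5 mm off centre, the handle is let go, and the fingers are pressing at about 11 N; the hand-in returned no verdict.

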